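# Pump the receiver up until the indicator pin stands out, then shut it off

### The job

Pump the blue hand pump by pressing its black plunger knob fully down and letting it rise fully again, as often as it takes, until the red indicator pin stands fully out of its housing with its green foot band showing. Only then push the yellow-tipped shut-off lever all the way over, away from its starting side, to trap the charge, and leave the plunger risen. Press and push only: do not touch the pin itself, and leave the loose parts around the unit where they are, neither lifted nor shifted.

Things in the scene. Friction and masses are not known exactly. Their poses are not given: they have to be found in the camera images.
- unit: Pump unit fixed on the bench: grey base plate 270 x 280 x 12 mm. Origin: centre of its underside, z = 0; x points to the lying grey tank's side, away from the robot (yaw within 0.45 rad), y left, z up. On it, mm: pump barrel dia 56, 142 high, at (-40, 80); aluminium pin housing 36 x 36, top 105, at (-40, 0); valve block 50 x 44, top 44, at (-40, -85); tank dia 84 along y at x 78, top 110.
- plunger_top (a point): Centre of the top face of the round black plunger knob (diameter 48 mm, 22 mm thick, flat on top) of the blue pump; 200 mm above the bench when the plunger is fully up, 170 mm when fully down.
- plunger (a joint): Plunger stroke in m: 0 fully up, 0.03 down on its stop. A spring lifts it when let go: 5 N at the top to 11 N at the bottom, plus damping of 15 N per m/s. The pin is raised while the plunger RISES after a press. Only a nearly full stroke counts: pressed to 0.026 or more, let up again to less than 0.002.
- pin (a joint): How far the indicator pin stands out, in m: starts between 0 and 0.015, fully out at about 0.05 (more strokes do no more). A full stroke lifts it 10 mm, the first one 1 to 13 mm: 4 or 5 full strokes are usual. It stays out between strokes and while the plunger is pressed.
- pin_top (a point): Centre of the top of the red indicator pin (diameter 12 mm) that rises from the aluminium housing, 80 mm beside the plunger: 109 mm above the bench when fully in, about 159 mm when fully out. Its lowest 13 mm are green and show wholly only when it is fully out. Not to be touched.
- lever (a joint): Shut-off lever angle in rad: starts between 0 and 0.1 (open; at 0 it leans 0.5 rad from upright to the unit's -x side) and swings towards the unit's +x (the tank) to its stop at 1.0 (shut, leaning 0.5 rad the other way). It stays where it is left; about 3 N at the tip moves it.
- lever_tip (a point): Centre of the yellow ball (diameter 26 mm) ending the shut-off lever, a 10 mm steel rod. Its arc has radius 80 mm about a hinge along the unit's y axis at x -40, y -85, z 46 mm in the unit's frame: 116 mm above the bench at either end, 126 mm midway, from 38 mm on the -x side of the hinge to 38 mm on the +x side.
- fitting: Loose brass pipe fitting standing on the bench, diameter 42 mm, 54 mm high; origin at the centre of its underside. A bystander.
- jar: Loose jar with white cap and blue label, diameter 60 mm, 70 mm high; origin at the centre of its underside. A bystander.
- filter: Loose orange filter cartridge, diameter 60 mm, 65 mm high; origin at the centre of its underside. A bystander.
- screwdriver: Loose screwdriver with a black handle lying on the bench in front of the unit, about 200 mm long along its own x axis, about 30 mm high. A bystander.

How it is judged:
By the outcome, as a careful person would: the job done as asked, in the order asked, and still so for the second after the job is handed in, with the robot touching nothing.
It also fails if it takes over 54 s, if anything falls off the work surface, if the arm or the gripper's body presses on something with over 40 N, if the wrist force passes 120 N, or if a joint passes its speed limit or range.

### The arm

A 6-joint arm with a two-finger parallel gripper is mounted at the origin on the work surface. World frame = base frame: x ahead of the robot, y to its left, z up, the work surface at z = 0. Lengths are in m, angles in degrees, forces in N, time in s.
With the tool pointing down it reaches from about 0.4 to 0.825 m from the base axis. Payload 7 kg.
Tool frame: the origin (TCP) lies at the very end of the fingers, on their centre line; the grasp point (between the pads) lies 19 mm behind it; z points along the fingers, y is the direction in which the jaws open and shut (so a half turn about z gives the same grasp; the last joint's range is limited). The gripper opens to 88 mm and grips with 3 to 60 N. Pads are 19 mm wide; open, the fingers measure 130 mm over their backs; the gripper's body (78 mm by 193 mm) begins 47 mm behind the grasp point.
Start: joints at [84.402, 20.546, 0.682, 0, -70.136, -16.507], TCP at [0.254, 0.625, 0.227] pointing down, gripper open.
Joint ranges: [-176.03, 176.03], [-82.01, 121.73], [-58.28, 71.71], [-173.87, 95.51], [-174.79, -0.11], [-173.66, 173.66]. Speed limits (degrees/s): [136.94, 136.94, 172.46, 180, 180, 180].

### API

Orientations are given as [roll, pitch, yaw] about the fixed x, y, z axes, in that order (R = Rz(yaw) Ry(pitch) Rx(roll)).
In Python, from plant import telemetry, optics, ctrl gives the robot as it stands.
- The arm moves only by the tool servo_tool, never from a script. Its argument "rows" is a list of rows, each a list of 3 entries, a list of its own where there are three numbers: the shift along the tool's x, y, z in m, then the turn, a rotation vector about the tool's x, y, z in units of 6 degrees (1.0 is 6 degrees), then the closure, from 0 (fully open) to 1 (shut). A call has 1 to 20 rows; each row shifts and turns the commanded pose from where the row before left it, along the tool's axes as they then stand; what a row does not reach is not made up. A row lasts 1/12 s, in which the tool goes at most 41.7 mm and 7.16 degrees, less where a joint would pass 70% of its speed; a pose out of reach is approached as far as the arm can. A call is refused whole if a number of a shift passes 0.0417 or a number of a turn 1, either way. A call with a gripper value outside its range is refused whole. The fingers move at their own pace and stop on an object; the grip force is fixed at half the most. Time passes only in rows, so rows that do not move let the fingers close. It gives the time, the measured TCP pose, the force and the opening at its end, in the units of the state.
- telemetry.get_obs(): the state, without advancing time (a new reading comes with each control period).
- optics.snapshot(name): name is "scene" or "top" or "wrist"; returns the picture (400x640x3 uint8, red, green, blue); there is no depth.
- optics.camera_info(name): a dict with "mtx" (3x3 intrinsics, pixels), "rvec" (rotation vector, rad) and "tvec" (3), from world to camera coordinates, as OpenCV has them. Camera axes: x right, y down, z forward; pixel columns grow to the right and rows downward; lengths in m; the calibration is good to about 2 mm. A picture is of the moment at which its call begins: read the wrist's pose just before it. camera_info takes no time and is no camera call; for the wrist camera it gives the pose at the moment of the call.
- ctrl.close_job(): hands the job in, once; it reports no verdict.
The state is a dict: "clock": time; "joint_pos": joint angles; "qvel": joint speeds; "tau": joint torques, N m; "tool_pos": TCP position; "orientation": TCP orientation; "force": force on the tool from outside, world axes, zero at the start; "moment": the same for the moment, N m; "opening": finger opening in m.
Only numpy, scipy, OpenCV 4.12 (cv2) and the standard library are available. Lean on these libraries where they do the work, as an engineer would, in place of code of your own. Each camera call takes 0.05 s, during which the arm holds its last target.

## Working session

There is one attempt and no reset: what is moved stays moved. The work goes in short steps, Python scripts to look and compute and a tool call to move; the robot and the scene stay as the last step left them, time stands still between calls to the robot, and variables do not carry over. Pictures are saved under pics/ and viewed, and the job is handed in when it is done.

Besides the shell and the picture viewer there is one more tool, called after "Request:" as a command line: name --argument value ..., lists and objects as JSON in quotes. servo_tool: Moves the arm, as the interface text tells. Its arguments: {"type":"object","properties":{"rows":{"type":"array"}},"required":["rows"]}

```bash
mkdir -p pics; python3 - <<'E'
from plant import telemetry, optics, ctrl
import cv2
print(telemetry.get_obs())
for n in ("scene","top","wrist"):
    im=optics.snapshot(n); cv2.imwrite(f"pics/{n}0.png",im[:,:,::-1])
    c=optics.camera_info(n); print(n,c)
E
```

```text
{'clock': 0.0, 'joint_pos': array([ 8.44006896e+01,  2.05908094e+01,  6.35008772e-01, -2.00322614e-02,
       -7.01346329e+01, -1.65039575e+01]), 'qvel': array([ 0.00552281,  0.01968019,  0.01902484,  0.10269244,  0.03487789,
       -0.04612105]), 'tau': array([ 1.87458012e-03, -5.82719529e+01,  2.93049413e+01,  6.99699953e+00,
        7.22914396e-03, -1.47234255e-04]), 'tool_pos': array([0.25386235, 0.62493397, 0.22563939]), 'orientation': array([ 1.79907942e+02, -7.63712781e-03, -2.21100838e+01]), 'force': array([-0.47890049,  0.29270816, -0.26609625]), 'moment': array([ 0.02717446,  0.04821543, -0.02358686]), 'opening': 0.0876676202305985}
scene {'mtx': array([[421.67438666,   0.        , 322.96996535],
       [  0.        , 421.67438666, 198.42451535],
       [  0.        ,   0.        ,   1.        ]]), 'rvec': array([ 1.87575721,  1.10439037, -0.62863561]), 'tvec': array([-0.27954081, -0.09682853,  1.49704654])}
top {'mtx': array([[394.26184003,   0.        , 323.59681343],
       [  0.        , 394.26184003, 196.95003097],
       [  0.        ,   0.        ,   1.        ]]), 'rvec': array([ 2.1574065 , -2.12826066,  0.11997327]), 'tvec': array([0.05569005, 0.56646348, 0.94171543])}
wrist {'mtx': array([[343.47604889,   0.        , 315.18812057],
       [  0.        , 343.47604889, 194.87422305],
       [  0.        ,   0.        ,   1.        ]]), 'rvec': array([-1.65653933,  2.46166537,  0.34478197]), 'tvec': array([ 0.67398819, -0.03439273,  0.38923368])}
```

View pics/scene0.png

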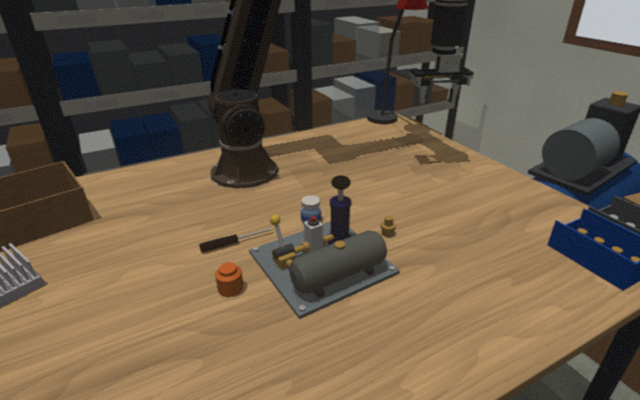

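View pics/top0.png

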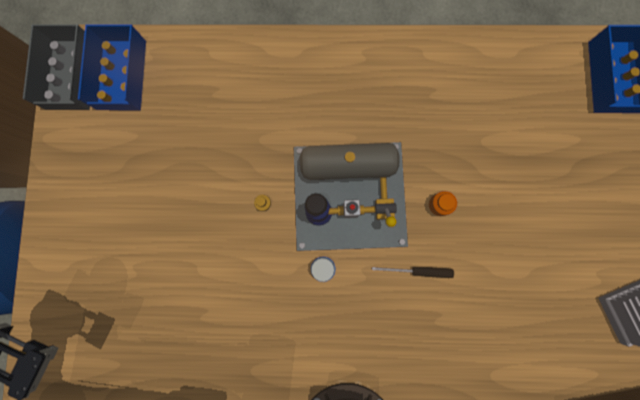

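View pics/wrist0.png

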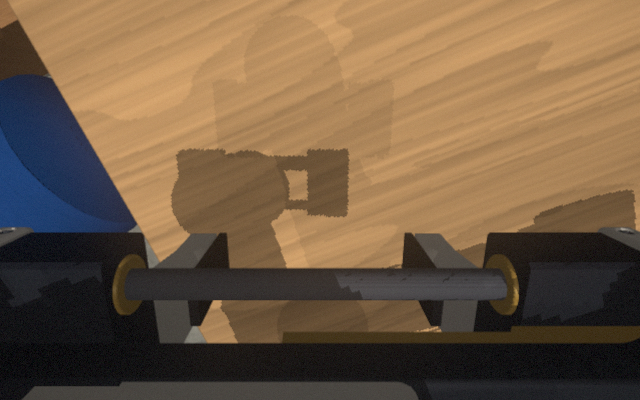

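The scene view shows the knob at about (341,183), the lever ball at (275,219) and the pin housing at (313,232). The top view shows the knob at (317,202), the pin at (352,208) and the ball at (391,221). I'll enlarge both to read these more closely.

```bash
python3 - <<'E'
import cv2
a=cv2.imread("pics/top0.png")[130:260,280:420]; cv2.imwrite("pics/topc.png",cv2.resize(a,None,fx=4.5,fy=4.5,interpolation=cv2.INTER_CUBIC))
a=cv2.imread("pics/scene0.png")[165:315,240:400]; cv2.imwrite("pics/scenec.png",cv2.resize(a,None,fx=4,fy=4,interpolation=cv2.INTER_CUBIC))
E
```

```text
(no output)
```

View pics/topc.png

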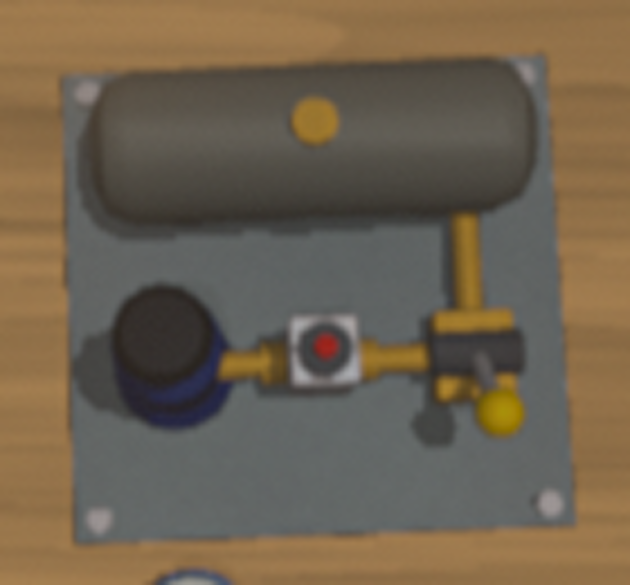

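View pics/scenec.png

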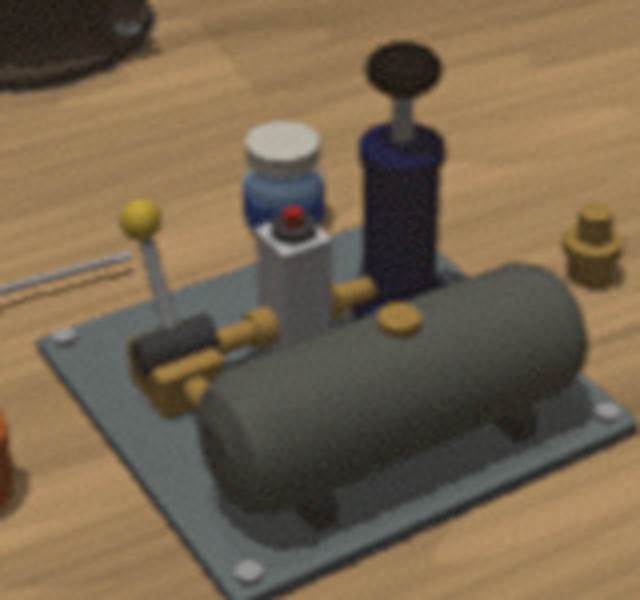

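```bash
cat > h.py <<'E'
import numpy as np, cv2
from plant import telemetry, optics, ctrl
from scipy.optimize import least_squares
def proj(n,P,ci=None):
    c=ci or optics.camera_info(n)
    return cv2.projectPoints(np.atleast_2d(np.asarray(P,float)),c['rvec'],c['tvec'],c['mtx'],None)[0].reshape(-1,2)
def U(p,P):
    P=np.atleast_2d(P); c,s=np.cos(p[2]),np.sin(p[2])
    return np.c_[p[0]+c*P[:,0]-s*P[:,1],p[1]+s*P[:,0]+c*P[:,1],P[:,2]]
E
python3 - <<'E'
from h import *
ct=lambda x,y:((x+.5)/4.5-.5+280,(y+.5)/4.5-.5+130)
cs=lambda x,y:((x+.5)/4-.5+240,(y+.5)/4-.5+165)
a=lambda th:[-.04+.08*np.sin(th-.5),-.085,.046+.08*np.cos(th-.5)]
T=[([.135,.14,.012],ct(62,77)),([.135,-.14,.012],ct(546,55)),([-.135,.14,.012],ct(77,543)),([-.135,-.14,.012],ct(575,523)),([-.04,.08,.2],ct(162,331))]
S=[([-.135,-.14,.012],cs(40,343)),([.135,-.14,.012],cs(238,600)),([.135,.14,.012],cs(635,425)),([-.04,.08,.2],cs(404,66))]
def res(p):
    r=[]
    for n,L,b,px,pn in (("top",T,ct(500,411),ct(325,347),0),("scene",S,cs(140,218),cs(293,215),1)):
        r.append(proj(n,U(p,np.array([l[0] for l in L])))-np.array([l[1] for l in L]))
        r.append(proj(n,U(p,[a(p[3])]))-np.array([b]))
        r.append(proj(n,U(p,[[-.04,0,p[4]]]))-np.array([px]))
    return np.vstack(r).ravel()
s=least_squares(res,[.55,0,0,0.05,.11]); p=s.x
print(p,np.rad2deg(p[2])); print(res(p).reshape(-1,2).round(2))
print("knob",U(p,[-.04,.08,.2]),"pin",U(p,[-.04,0,p[4]]),"tip",U(p,[a(p[3]),a(0),a(1)]))
np.save("p.npy",p)
E
```

```text
[ 0.57503082 -0.0022971   0.05021053  0.01501311  0.11094808] 2.876851477413573
[[ 0.11 -1.06]
 [ 0.39 -0.45]
 [-0.52  0.02]
 [ 0.59  0.49]
 [ 0.27 -0.08]
 [ 0.13  0.12]
 [ 0.49 -0.38]
 [-1.25 -1.46]
 [-0.17  0.73]
 [ 1.65 -1.46]
 [ 0.07 -2.81]
 [ 0.28  0.41]
 [ 0.09  0.09]]
knob [[0.53106607 0.0755945  0.2       ]] pin [[ 0.53508123 -0.00430467  0.11094808]] tip [[ 0.50209859 -0.0910694   0.11677448]
 [ 0.50104162 -0.09112252  0.1162066 ]
 [ 0.57765304 -0.08727258  0.1162066 ]]
```

The pose fit holds: plate and ball residuals are mostly about 1 px or less. The knob's scene residual of 2.8 px fits the blob centre lying below its top face. First I turn the tool so the jaws lie along the unit's x, shut them and rise.

Request:
servo_tool --rows '[[[0,0,-0.003],[0,0,0.985],1],[[0,0,-0.003],[0,0,0.985],1],[[0,0,-0.003],[0,0,0.985],1],[[0,0,-0.003],[0,0,0.985],1],[[0,0,-0.003],[0,0,0.985],1],[[0,0,-0.003],[0,0,0.985],1],[[0,0,-0.003],[0,0,0.985],1],[[0,0,-0.003],[0,0,0.985],1],[[0,0,-0.003],[0,0,0.985],1],[[0,0,-0.003],[0,0,0.985],1],[[0,0,-0.003],[0,0,0.985],1],[[0,0,0],[0,0,0],1],[[0,0,0],[0,0,0],1]]'

```text
clock: 1.23
tool_pos: [0.254, 0.6253, 0.2593]
orientation: [180.0, -0.0, -86.9]
force: [0.1, -0.0, 0.4]
opening: 0.0066
```

Request:
servo_tool --rows '[[[0.0313,-0.0137,0],[0,0,0],1],[[0.0313,-0.0137,0],[0,0,0],1],[[0.0313,-0.0137,0],[0,0,0],1],[[0.0313,-0.0137,0],[0,0,0],1],[[0.0313,-0.0137,0],[0,0,0],1],[[0.0313,-0.0137,0],[0,0,0],1],[[0.0313,-0.0137,0],[0,0,0],1],[[0.0313,-0.0137,0],[0,0,0],1],[[0.0313,-0.0137,0],[0,0,0],1],[[0.0313,-0.0137,0],[0,0,0],1],[[0.0313,-0.0137,0],[0,0,0],1],[[0.0313,-0.0137,0],[0,0,0],1],[[0.0313,-0.0137,0],[0,0,0],1],[[0.0313,-0.0137,0],[0,0,0],1],[[0.0313,-0.0137,0],[0,0,0],1],[[0.0313,-0.0137,0],[0,0,0],1],[[0.0313,-0.0137,0],[0,0,0],1],[[0.0313,-0.0137,0],[0,0,0],1],[[0,0,0],[0,0,0],1],[[0,0,0],[0,0,0],1]]'

```text
clock: 2.9
tool_pos: [0.5289, 0.0734, 0.259]
orientation: [179.9, -0.0, -87.1]
force: [-1.1, -0.2, -0.2]
opening: -0.0002
```

```bash
python3 - <<'E'
from h import *
o=telemetry.get_obs(); print(o['clock'],o['tool_pos'],o['orientation'],o['force'],o['opening'],o['joint_pos'])
a=optics.snapshot("scene")[:,:,::-1]; b=optics.snapshot("wrist")[:,:,::-1]
a=cv2.resize(a[130:320,230:420],None,fx=3,fy=3,interpolation=cv2.INTER_CUBIC)
cv2.imwrite("pics/s1.png",a); cv2.imwrite("pics/w1.png",b)
print(proj("scene",[o['tool_pos']]),proj("wrist",[o['tool_pos']]),proj("wrist",U(np.load("p.npy"),[-.04,.08,.2])))
E
```

```text
2.9 [0.52888417 0.0733981  0.25895042] [ 1.79943010e+02 -1.79258395e-02 -8.71384249e+01] [-1.11536277 -0.16116347 -0.23572899] -0.00016202600644760104 [ 2.89457436e+01  6.07103439e+00 -1.41190248e+01 -9.54098121e-03
 -6.98690088e+01 -2.60808891e+01]
[[339.90700125 156.14661058]] [[313.70052508 247.91348678]] [[310.67407402 213.35931175]]
```

View pics/s1.png

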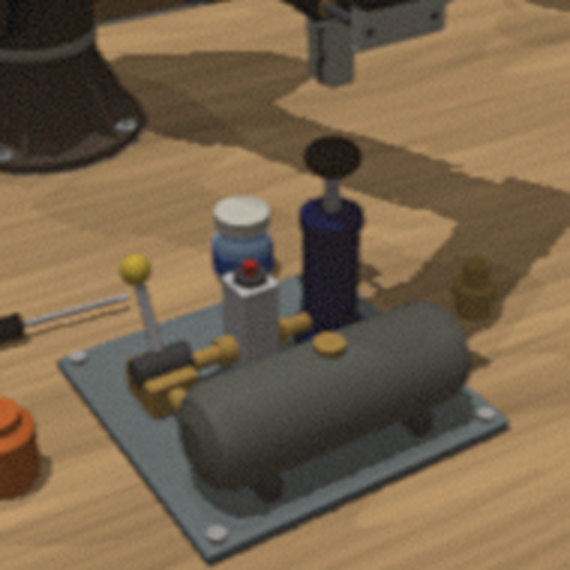

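View pics/w1.png

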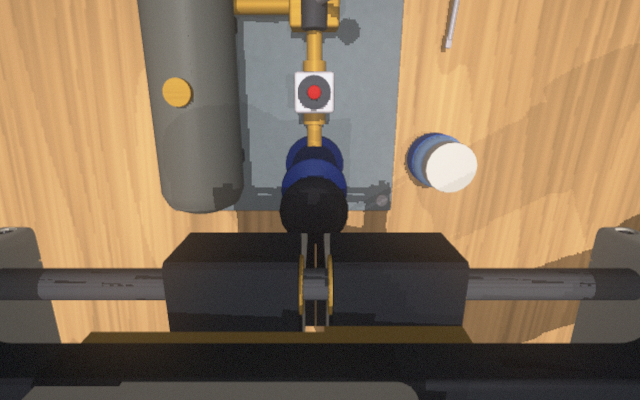

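The fingers hang above the knob. In the wrist view the knob centre is near column 314, against 311 predicted, so the two agree to about 2 mm. The pin at (314,92) is well clear. Next I descend and press, reading the force.

Request:
servo_tool --rows '[[[-0.002,0,0.015],[0,0,0],1],[[0,0,0.02],[0,0,0],1],[[0,0,0.015],[0,0,0],1],[[0,0,0.01],[0,0,0],1],[[0,0,0.01],[0,0,0],1],[[0,0,0.01],[0,0,0],1],[[0,0,0],[0,0,0],1],[[0,0,0],[0,0,0],1]]'

```text
clock: 3.67
tool_pos: [0.528, 0.0779, 0.18]
orientation: [180.0, 0.0, -87.0]
force: [-5.9, 1.9, 8.2]
opening: 0.0007
```

Request:
servo_tool --rows '[[[0,0,0.005],[0,0,0],1],[[0,0,0.004],[0,0,0],1],[[0,0,0],[0,0,0],1],[[0,0,0],[0,0,0],1]]'

```text
clock: 4.0
tool_pos: [0.5285, 0.0779, 0.1718]
orientation: [-180.0, 0.0, -87.0]
force: [-6.3, 2.3, 8.1]
opening: 0.0005
```

Request:
servo_tool --rows '[[[0,0,0.001],[0,0,0],1],[[0,0,0.001],[0,0,0],1],[[0,0,0],[0,0,0],1]]'

```text
clock: 4.25
tool_pos: [0.5285, 0.0779, 0.1703]
orientation: [-179.9, 0.0, -87.0]
force: [-6.2, 1.8, 10.6]
opening: 0.0001
```

```bash
python3 - <<'E'
from h import *
o=telemetry.get_obs(); print(o['clock'],o['tool_pos'],o['orientation'],o['force'],o['opening'],o['joint_pos'])
a=optics.snapshot("scene")[:,:,::-1]
a=cv2.resize(a[150:320,240:410],None,fx=3.5,fy=3.5,interpolation=cv2.INTER_CUBIC)
cv2.imwrite("pics/s2.png",a)
E
```

```text
4.25 [0.52847234 0.07793758 0.17026722] [-1.79944764e+02  2.30482080e-02 -8.69987363e+01] [-6.17408998  1.78099819 10.62024495] 0.0001178860530149912 [ 2.94341629e+01  9.90021198e+00 -2.17326942e+01  4.64170543e-03
 -5.83073728e+01 -2.64353468e+01]
```

View pics/s2.png

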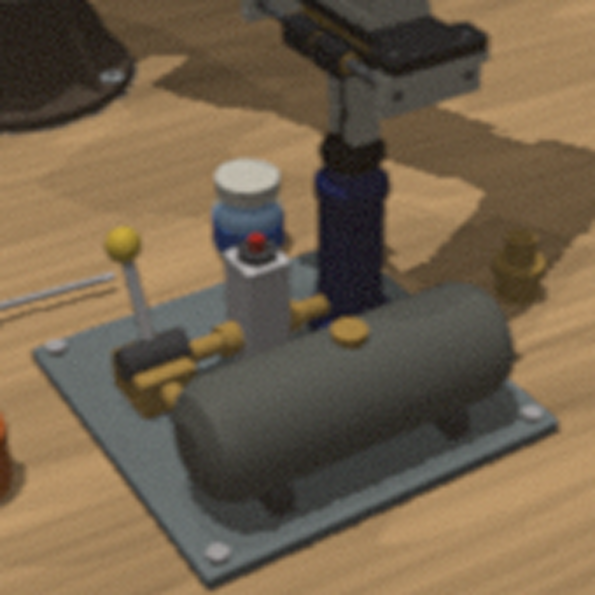

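The plunger is down: the knob sits on the barrel top and TCP z is 0.1703. I let it rise and look at the pin.

Request:
servo_tool --rows '[[[0,0,-0.01],[0,0,0],1],[[0,0,-0.01],[0,0,0],1],[[0,0,-0.01],[0,0,0],1],[[0,0,-0.01],[0,0,0],1],[[0,0,0],[0,0,0],1],[[0,0,0],[0,0,0],1],[[0,0,0],[0,0,0],1]]'

```text
clock: 4.88
tool_pos: [0.5283, 0.0769, 0.2082]
orientation: [180.0, -0.0, -87.1]
force: [-0.3, 0.3, -0.6]
opening: 0.0006
```

```bash
cat > look.py <<'E'
from h import *
import sys
o=telemetry.get_obs(); print(o['clock'],o['tool_pos'],o['orientation'],o['force'])
a=optics.snapshot("scene")[:,:,::-1]
a=cv2.resize(a[150:270,250:390],None,fx=5,fy=5,interpolation=cv2.INTER_CUBIC)
cv2.imwrite(f"pics/{sys.argv[1]}.png",a)
p=np.load("p.npy")
for h in (.109,.119,.129,.139,.149,.159): print(h,((proj("scene",U(p,[-.04,0,h]))-[250,150])*5).round())
E
python3 look.py s3
```

```text
4.8833 [0.52829415 0.07692025 0.20817076] [ 1.79968644e+02 -2.25415200e-03 -8.71306415e+01] [-0.25684359  0.28107552 -0.55997893]
0.109 [[315. 346.]]
0.119 [[315. 329.]]
0.129 [[314. 311.]]
0.139 [[314. 294.]]
0.149 [[314. 277.]]
0.159 [[313. 259.]]
```

View pics/s3.png

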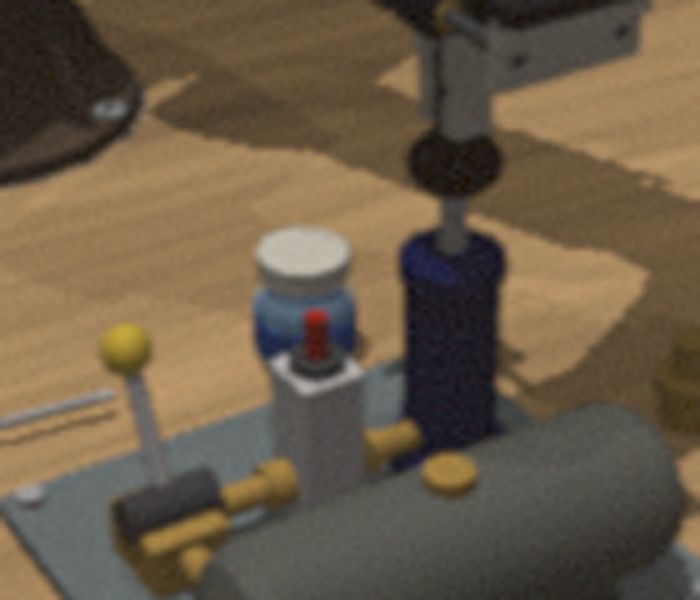

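The pin's top is near (316,313), about 127 mm high, so it is roughly 17 mm out. Repeating the stroke with the same commanded bottom.

Request:
servo_tool --rows '[[[0,0,0.01],[0,0,0],1],[[0,0,0.01],[0,0,0],1],[[0,0,0.01],[0,0,0],1],[[0,0,0.01],[0,0,0],1],[[0,0,0],[0,0,0],1],[[0,0,0],[0,0,0],1],[[0,0,0],[0,0,0],1]]'

```text
clock: 5.52
tool_pos: [0.5295, 0.0772, 0.1702]
orientation: [-179.9, -0.0, -87.1]
force: [-5.4, 0.2, 21.0]
opening: 0.0004
```

Request:
servo_tool --rows '[[[0,0,-0.01],[0,0,0],1],[[0,0,-0.01],[0,0,0],1],[[0,0,-0.01],[0,0,0],1],[[0,0,-0.01],[0,0,0],1],[[0,0,0],[0,0,0],1],[[0,0,0],[0,0,0],1],[[0,0,0],[0,0,0],1]]'

```text
clock: 6.1
tool_pos: [0.5279, 0.0769, 0.2076]
orientation: [179.9, -0.0, -87.1]
force: [0.1, -0.9, 0.2]
opening: 0.0004
```

Request:
servo_tool --rows '[[[0,0,0.01],[0,0,0],1],[[0,0,0.01],[0,0,0],1],[[0,0,0.01],[0,0,0],1],[[0,0,0.01],[0,0,0],1],[[0,0,0],[0,0,0],1],[[0,0,0],[0,0,0],1],[[0,0,0],[0,0,0],1]]'

```text
clock: 6.68
tool_pos: [0.5292, 0.0772, 0.1702]
orientation: [-179.9, -0.0, -87.1]
force: [-6.4, 1.1, 22.9]
opening: 0.0006
```

Request:
servo_tool --rows '[[[0,0,-0.01],[0,0,0],1],[[0,0,-0.01],[0,0,0],1],[[0,0,-0.01],[0,0,0],1],[[0,0,-0.01],[0,0,0],1],[[0,0,0],[0,0,0],1],[[0,0,0],[0,0,0],1],[[0,0,0],[0,0,0],1]]'

```text
clock: 7.27
tool_pos: [0.5279, 0.0769, 0.2076]
orientation: [179.9, -0.0, -87.1]
force: [-0.9, -0.3, -0.3]
opening: 0.0002
```

```bash
python3 look.py s4
```

```text
7.2667 [0.52787316 0.07689313 0.20760914] [ 1.79908461e+02 -1.28246553e-02 -8.71341241e+01] [-0.93490769 -0.34146361 -0.29198959]
0.109 [[315. 346.]]
0.119 [[315. 329.]]
0.129 [[314. 311.]]
0.139 [[314. 294.]]
0.149 [[314. 277.]]
0.159 [[313. 259.]]
```

View pics/s4.png

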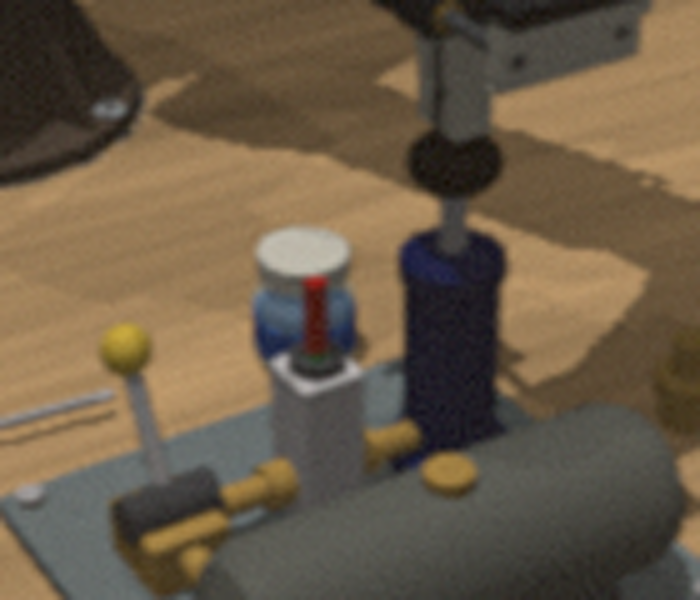

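After three strokes the pin top is near (316,281), about 147 mm, and the first green shows at the foot. It needs about 12 mm more, so two more strokes.

Request:
servo_tool --rows '[[[0,0,0.01],[0,0,0],1],[[0,0,0.01],[0,0,0],1],[[0,0,0.01],[0,0,0],1],[[0,0,0.01],[0,0,0],1],[[0,0,0],[0,0,0],1],[[0,0,0],[0,0,0],1],[[0,0,0],[0,0,0],1]]'

```text
clock: 7.9
tool_pos: [0.5293, 0.0772, 0.1701]
orientation: [-179.9, -0.0, -87.1]
force: [-5.4, 1.1, 20.8]
opening: -0.0001
```

Request:
servo_tool --rows '[[[0,0,-0.01],[0,0,0],1],[[0,0,-0.01],[0,0,0],1],[[0,0,-0.01],[0,0,0],1],[[0,0,-0.01],[0,0,0],1],[[0,0,0],[0,0,0],1],[[0,0,0],[0,0,0],1],[[0,0,0],[0,0,0],1]]'

```text
clock: 8.48
tool_pos: [0.5279, 0.0769, 0.2077]
orientation: [179.9, -0.0, -87.1]
force: [-0.6, -0.1, -0.7]
opening: 0.0003
```

Request:
servo_tool --rows '[[[0,0,0.01],[0,0,0],1],[[0,0,0.01],[0,0,0],1],[[0,0,0.01],[0,0,0],1],[[0,0,0.01],[0,0,0],1],[[0,0,0],[0,0,0],1],[[0,0,0],[0,0,0],1],[[0,0,0],[0,0,0],1]]'

```text
clock: 9.07
tool_pos: [0.5292, 0.0772, 0.1701]
orientation: [-179.9, -0.0, -87.1]
force: [-6.3, 0.0, 22.0]
opening: 0.0004
```

Request:
servo_tool --rows '[[[0,0,-0.01],[0,0,0],1],[[0,0,-0.01],[0,0,0],1],[[0,0,-0.01],[0,0,0],1],[[0,0,-0.01],[0,0,0],1],[[0,0,0],[0,0,0],1],[[0,0,0],[0,0,0],1],[[0,0,0],[0,0,0],1]]'

```text
clock: 9.65
tool_pos: [0.5278, 0.0769, 0.2074]
orientation: [179.9, -0.0, -87.1]
force: [-0.6, 0.7, 0.3]
opening: 0.0003
```

```bash
python3 look.py s5
```

```text
9.65 [0.52777224 0.07687403 0.20744638] [ 1.79891004e+02 -1.73300332e-02 -8.71326966e+01] [-0.61697014  0.69485098  0.28289267]
0.109 [[315. 346.]]
0.119 [[315. 329.]]
0.129 [[314. 311.]]
0.139 [[314. 294.]]
0.149 [[314. 277.]]
0.159 [[313. 259.]]
```

View pics/s5.png

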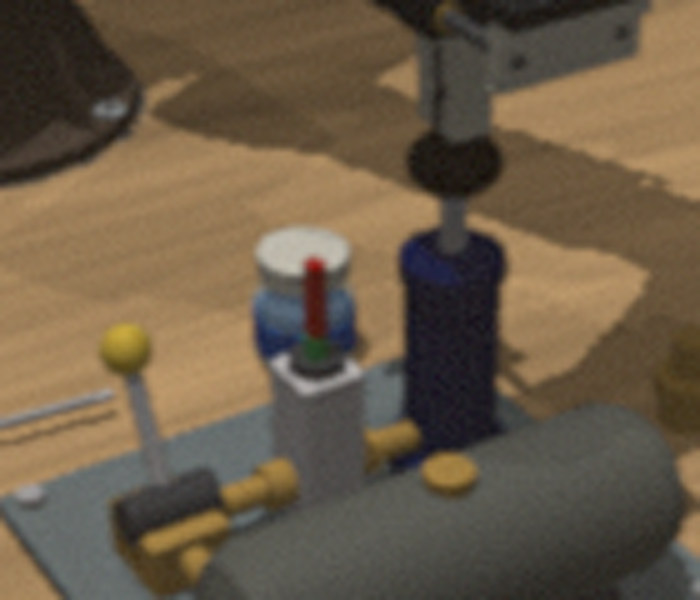

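The pin top is at about (315,262), near 158 mm, with a green band at the foot. It rose about 11 mm over two strokes, which suggests it hit its cap. One extra stroke is harmless and will confirm it.

Request:
servo_tool --rows '[[[0,0,0.01],[0,0,0],1],[[0,0,0.01],[0,0,0],1],[[0,0,0.01],[0,0,0],1],[[0,0,0.01],[0,0,0],1],[[0,0,0],[0,0,0],1],[[0,0,0],[0,0,0],1],[[0,0,0],[0,0,0],1]]'

```text
clock: 10.28
tool_pos: [0.5293, 0.0772, 0.1702]
orientation: [-179.9, -0.0, -87.1]
force: [-6.9, 0.4, 20.5]
opening: 0.0003
```

Request:
servo_tool --rows '[[[0,0,-0.01],[0,0,0],1],[[0,0,-0.01],[0,0,0],1],[[0,0,-0.01],[0,0,0],1],[[0,0,-0.01],[0,0,0],1],[[0,0,-0.02],[0,0,0],1],[[0,0,-0.02],[0,0,0],1],[[0,0,0],[0,0,0],1],[[0,0,0],[0,0,0],1]]'

```text
clock: 10.95
tool_pos: [0.5285, 0.0772, 0.2488]
orientation: [-180.0, 0.0, -87.1]
force: [-0.1, 0.5, -1.3]
opening: 0.0005
```

```bash
python3 look.py s6; python3 - <<'E'
from h import *
cv2.imwrite("pics/w6.png",optics.snapshot("wrist")[:,:,::-1])
p=np.load("p.npy"); a=lambda th:[-.04+.08*np.sin(th-.5),-.085,.046+.08*np.cos(th-.5)]
for P in (a(p[3]),[-.04,0,.159],[-.04,.08,.2]): print(proj("wrist",U(p,P)))
d=cv2.absdiff(cv2.imread("pics/s5.png"),cv2.imread("pics/s6.png"))[240:380,270:370].max(); print("diff",d)
E
```

```text
10.95 [0.52847389 0.07722661 0.24884198] [-1.79977464e+02  3.97368204e-02 -8.71256147e+01] [-0.09432289  0.46033671 -1.27403743]
0.109 [[315. 346.]]
0.119 [[315. 329.]]
0.129 [[314. 311.]]
0.139 [[314. 294.]]
0.149 [[314. 277.]]
0.159 [[313. 259.]]
[[360.70501772 -33.32199667]]
[[309.7040139   86.36748086]]
[[309.40496455 216.77440267]]
diff 12
```

View pics/s6.png

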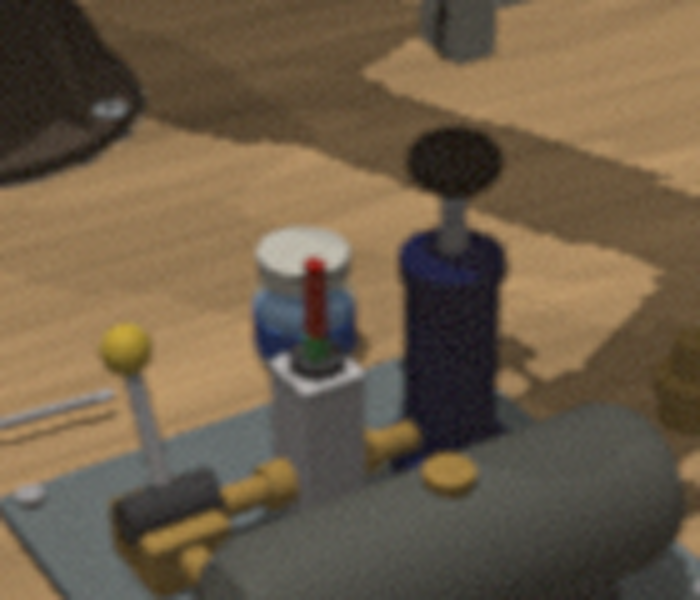

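View pics/w6.png

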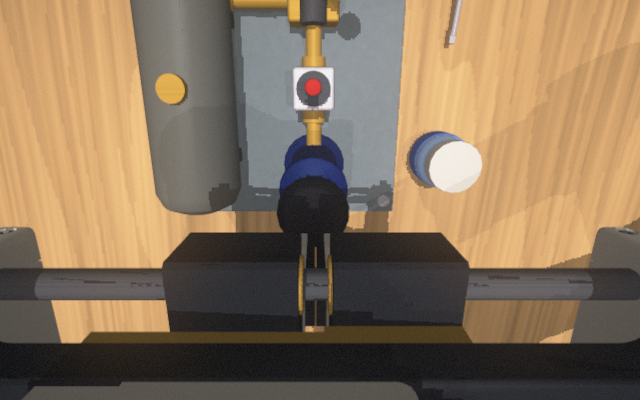

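The pin is unchanged after the extra stroke, so it is fully out with the green band showing, and the plunger has risen. Next I move to the -x side of the lever, staying high.

Request:
servo_tool --rows '[[[0.0205,0.0114,0],[0,0,0],1],[[0.0205,0.0114,0],[0,0,0],1],[[0.0205,0.0114,0],[0,0,0],1],[[0.0205,0.0114,0],[0,0,0],1],[[0.0205,0.0114,0],[0,0,0],1],[[0.0205,0.0114,0],[0,0,0],1],[[0.0205,0.0114,0],[0,0,0],1],[[0.0205,0.0114,0],[0,0,0],1],[[0,0,0],[0,0,0],1],[[0,0,0],[0,0,0],1]]'

```text
clock: 11.88
tool_pos: [0.4446, -0.0921, 0.2476]
orientation: [179.9, 0.0, -87.2]
force: [0.8, -0.7, 0.5]
opening: 0.0004
```

```bash
python3 look.py s7; python3 - <<'E'
from h import *
cv2.imwrite("pics/t7.png",cv2.resize(optics.snapshot("top")[130:300,260:480,::-1],None,fx=3.5,fy=3.5,interpolation=cv2.INTER_CUBIC))
print(telemetry.get_obs()['joint_pos'].round(1))
E
```

```text
11.8833 [ 0.44463333 -0.092115    0.24764953] [ 1.79903689e+02  5.21424879e-03 -8.72312298e+01] [ 0.75866263 -0.70016698  0.51205647]
0.109 [[315. 346.]]
0.119 [[315. 329.]]
0.129 [[314. 311.]]
0.139 [[314. 294.]]
0.149 [[314. 277.]]
0.159 [[313. 259.]]
[ 13.4  -1.6 -23.7  -0.  -68.  -10.5]
```

View pics/s7.png

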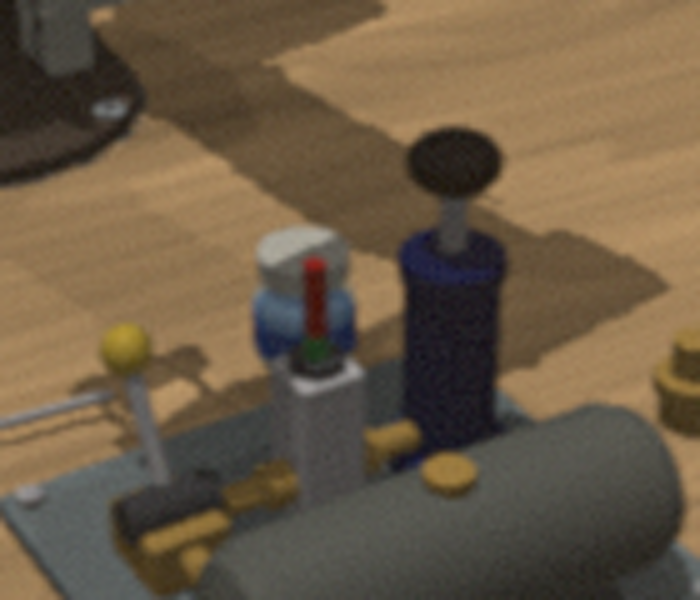

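View pics/t7.png

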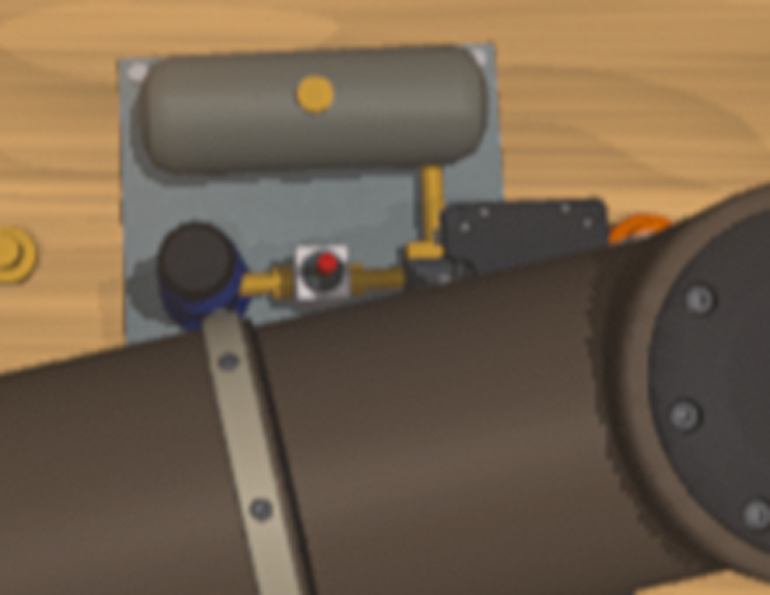

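```bash
python3 - <<'E'
from h import *
cv2.imwrite("pics/s8.png",optics.snapshot("scene")[:,:,::-1])
for n in ("scene","top"):
    c=optics.camera_info(n); R=cv2.Rodrigues(c['rvec'])[0]; print(n,-R.T@c['tvec'])
E
```

```text
scene [ 1.30334568 -0.39955104  0.68579601]
top [0.43604353 0.04199226 1.00941215]
```

View pics/s8.png

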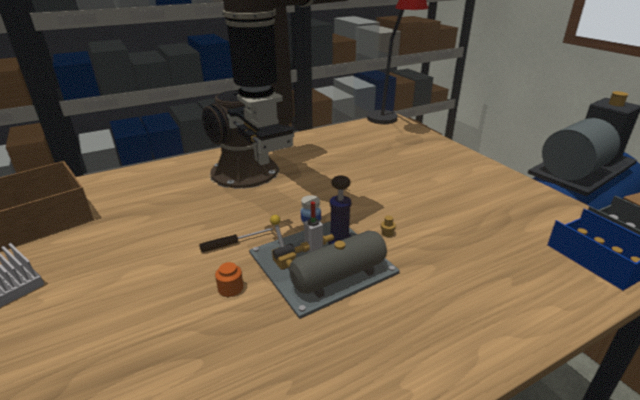

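The forearm is high above everything, and the gripper hangs on the robot's side of the lever. I descend beside it to z ≈ 0.11.

Request:
servo_tool --rows '[[[0,0,0.0195],[0,0,0],1],[[0,0,0.0195],[0,0,0],1],[[0,0,0.0195],[0,0,0],1],[[0,0,0.0195],[0,0,0],1],[[0,0,0.0195],[0,0,0],1],[[0,0,0.0195],[0,0,0],1],[[0,0,0.0195],[0,0,0],1],[[0,0,0],[0,0,0],1],[[0,0,0],[0,0,0],1]]'

```text
clock: 12.78
tool_pos: [0.4453, -0.091, 0.1114]
orientation: [179.8, -0.0, -87.1]
force: [-0.4, 0.8, 0.9]
opening: 0.0005
```

```bash
python3 look.py s9
```

```text
12.7833 [ 0.445344   -0.09095367  0.11143384] [ 1.79837073e+02 -3.69006250e-02 -8.70568655e+01] [-0.39659193  0.78306224  0.90379764]
0.109 [[315. 346.]]
0.119 [[315. 329.]]
0.129 [[314. 311.]]
0.139 [[314. 294.]]
0.149 [[314. 277.]]
0.159 [[313. 259.]]
```

View pics/s9.png

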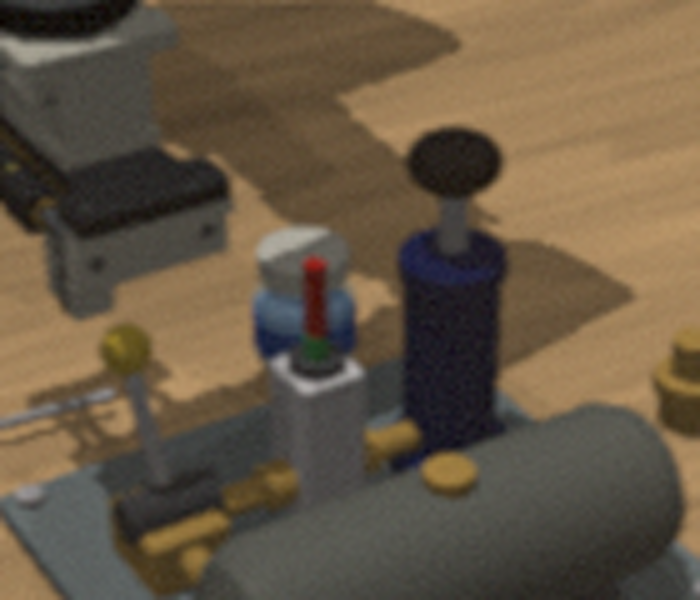

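The finger sits in line with the ball (ball at (125,348), finger at (80,305)), with the body well above it. I push along the unit's +x.

Request:
servo_tool --rows '[[[0,-0.008,0],[0,0,0],1],[[0,-0.008,0],[0,0,0],1],[[0,-0.008,0],[0,0,0],1],[[0,-0.008,0],[0,0,0],1],[[0,-0.008,0],[0,0,0],1],[[0,-0.008,0],[0,0,0],1],[[0,-0.008,0],[0,0,0],1],[[0,-0.008,0],[0,0,0],1],[[0,-0.008,0],[0,0,0],1],[[0,-0.008,0],[0,0,0],1],[[0,0,0],[0,0,0],1]]'

```text
clock: 13.75
tool_pos: [0.5276, -0.0871, 0.1119]
orientation: [-179.9, -0.0, -87.1]
force: [0.0, -0.7, -0.1]
opening: 0.0006
```

```bash
python3 look.py s10
```

```text
13.75 [ 0.52757446 -0.08714596  0.11194983] [-1.79946382e+02 -1.03546873e-02 -8.71053244e+01] [ 0.01485182 -0.68372744 -0.05901467]
0.109 [[315. 346.]]
0.119 [[315. 329.]]
0.129 [[314. 311.]]
0.139 [[314. 294.]]
0.149 [[314. 277.]]
0.159 [[313. 259.]]
```

View pics/s10.png

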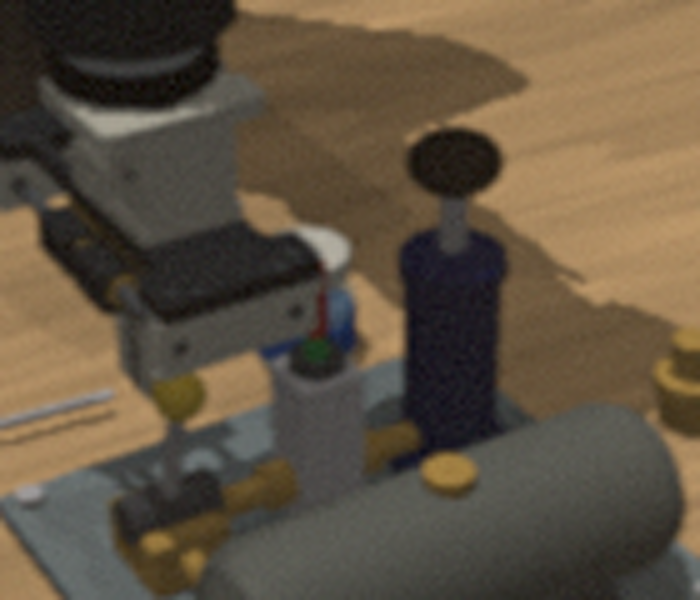

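The ball has moved to about (180,395), past midway. I creep on to the stop.

Request:
servo_tool --rows '[[[0,-0.005,0],[0,0,0],1],[[0,-0.005,0],[0,0,0],1],[[0,-0.002,0],[0,0,0],1],[[0,0,0],[0,0,0],1]]'

```text
clock: 14.13
tool_pos: [0.5374, -0.0867, 0.1115]
orientation: [179.9, 0.0, -87.1]
force: [-2.2, 0.3, -2.2]
opening: 0.0004
```

Request:
servo_tool --rows '[[[0,-0.002,0],[0,0,0],1],[[0,0,0],[0,0,0],1]]'

```text
clock: 14.3
tool_pos: [0.5393, -0.0866, 0.1118]
orientation: [179.9, -0.0, -87.1]
force: [-3.1, -0.2, -2.8]
opening: 0.0006
```

Request:
servo_tool --rows '[[[0,-0.002,0],[0,0,0],1],[[0,0,0],[0,0,0],1]]'

```text
clock: 14.47
tool_pos: [0.5416, -0.0865, 0.112]
orientation: [180.0, -0.0, -87.1]
force: [-3.4, -0.4, -2.9]
opening: 0.0005
```

Request:
servo_tool --rows '[[[0,-0.002,0],[0,0,0],1],[[0,0,0],[0,0,0],1]]'

```text
clock: 14.63
tool_pos: [0.5438, -0.0864, 0.1121]
orientation: [180.0, -0.0, -87.1]
force: [-2.9, -1.5, -3.1]
opening: 0.0007
```

Request:
servo_tool --rows '[[[0,-0.002,0],[0,0,0],1],[[0,0,0],[0,0,0],1]]'

```text
clock: 14.8
tool_pos: [0.5459, -0.0863, 0.1121]
orientation: [-180.0, -0.0, -87.1]
force: [-3.3, 0.1, -3.1]
opening: 0.0002
```

```bash
python3 look.py s11;  python3 - <<'E'
from h import *
p=np.load("p.npy"); a=lambda th:[-.04+.08*np.sin(th-.5),-.085,.046+.08*np.cos(th-.5)]
for t in (0,.8,.9,1): print(t,((proj("scene",U(p,a(t)))-[250,150])*5).round())
E
```

```text
14.8 [ 0.54590124 -0.08626583  0.11208847] [-1.79992920e+02 -5.06606169e-03 -8.71094490e+01] [-3.31220252  0.0943604  -3.08688568]
0.109 [[315. 346.]]
0.119 [[315. 329.]]
0.129 [[314. 311.]]
0.139 [[314. 294.]]
0.149 [[314. 277.]]
0.159 [[313. 259.]]
0 [[124. 348.]]
0.8 [[182. 400.]]
0.9 [[190. 413.]]
1 [[198. 427.]]
```

View pics/s11.png

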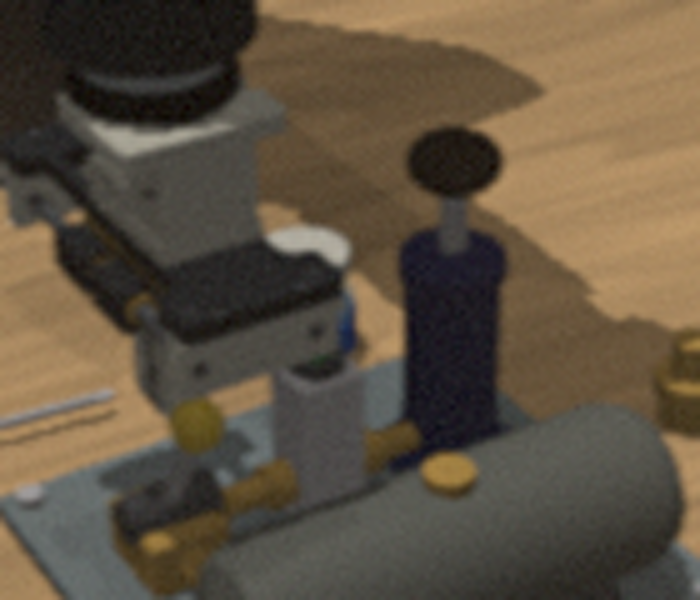

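The ball at (197,425) is nearly at the predicted end (198,427), but the force has not yet climbed. I creep until it does.

Request:
servo_tool --rows '[[[0,-0.001,0],[0,0,0],1],[[0,0,0],[0,0,0],1]]'

```text
clock: 15.02
tool_pos: [0.5468, -0.0862, 0.1121]
orientation: [-180.0, 0.0, -87.1]
force: [-2.5, -0.1, -2.5]
opening: 0.0003
```

Request:
servo_tool --rows '[[[0,-0.001,0],[0,0,0],1],[[0,0,0],[0,0,0],1]]'

```text
clock: 15.18
tool_pos: [0.5478, -0.0862, 0.1121]
orientation: [-180.0, -0.0, -87.1]
force: [-3.9, -0.4, -1.6]
opening: 0.0003
```

Request:
servo_tool --rows '[[[0,-0.001,0],[0,0,0],1],[[0,0,0],[0,0,0],1]]'

```text
clock: 15.35
tool_pos: [0.548, -0.0862, 0.112]
orientation: [179.9, -0.0, -87.1]
force: [-5.3, -0.7, 0.5]
opening: 0.0002
```

Request:
servo_tool --rows '[[[0,-0.001,0],[0,0,0],1],[[0,0,0],[0,0,0],1]]'

```text
clock: 15.52
tool_pos: [0.5482, -0.0862, 0.1119]
orientation: [179.8, -0.0, -87.1]
force: [-7.5, 0.6, 1.2]
opening: 0.0004
```

Request:
servo_tool --rows '[[[0,-0.001,0],[0,0,0],1],[[0,0,0],[0,0,0],1]]'

```text
clock: 15.68
tool_pos: [0.5484, -0.0863, 0.1118]
orientation: [179.8, -0.0, -87.1]
force: [-11.0, 1.0, 4.3]
opening: 0.0002
```

The lever is on its stop: the force climbed to 11 N while the TCP stood still. I back off along -x, then rise.

Request:
servo_tool --rows '[[[0,0.005,0],[0,0,0],1],[[0,0.01,0],[0,0,0],1],[[0,0.015,0],[0,0,0],1],[[0,0.015,0],[0,0,0],1],[[0,0.015,0],[0,0,0],1],[[0,0.015,0],[0,0,0],1],[[0,0.015,0],[0,0,0],1],[[0,0.01,0],[0,0,0],1],[[0,0,-0.02],[0,0,0],1],[[0,0,-0.03],[0,0,0],1],[[0,0,-0.03],[0,0,0],1],[[0,0,-0.03],[0,0,0],1],[[0,0,-0.03],[0,0,0],1],[[0,0,0],[0,0,0],1],[[0,0,0],[0,0,0],1],[[0,0,0],[0,0,0],1]]'

```text
clock: 17.02
tool_pos: [0.4508, -0.0909, 0.2521]
orientation: [-179.9, 0.0, -87.1]
force: [-0.3, -0.2, -0.2]
opening: 0.0001
```

```bash
python3 look.py s12; python3 - <<'E'
from h import *
a=cv2.imread("pics/s8.png"); b=optics.snapshot("scene")[:,:,::-1].copy(); cv2.imwrite("pics/s13.png",b)
p=np.load("p.npy"); a=lambda th:[-.04+.08*np.sin(th-.5),-.085,.046+.08*np.cos(th-.5)]
hsv=cv2.cvtColor(cv2.imread("pics/s12.png"),cv2.COLOR_BGR2HSV); m=cv2.inRange(hsv,(22,150,60),(32,255,255)); m[:,260:]=0
n,l,st,ce=cv2.connectedComponentsWithStats(m); print([(st[i,4],ce[i].round(1)) for i in range(1,n) if st[i,4]>200])
for t in (.95,1.0): print(t,((proj("scene",U(p,a(t)))-[250,150])*5).round(1))
E
```

```text
17.0167 [ 0.45081773 -0.09089164  0.25212914] [-1.79911363e+02  2.79310720e-02 -8.71151742e+01] [-0.34653295 -0.23151898 -0.24159932]
0.109 [[315. 346.]]
0.119 [[315. 329.]]
0.129 [[314. 311.]]
0.139 [[314. 294.]]
0.149 [[314. 277.]]
0.159 [[313. 259.]]
[(np.int32(1991), array([198.4, 426.7]))]
0.95 [[194.1 419.5]]
1.0 [[197.9 426.6]]
```

View pics/s12.png

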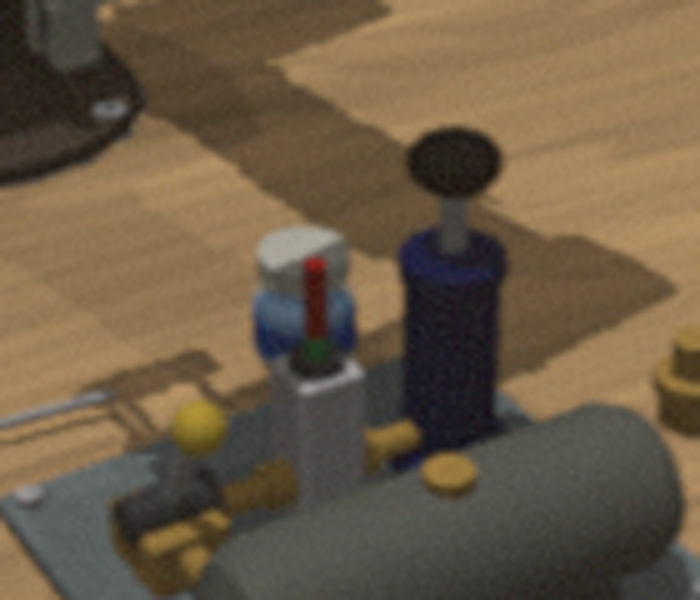

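View pics/s13.png

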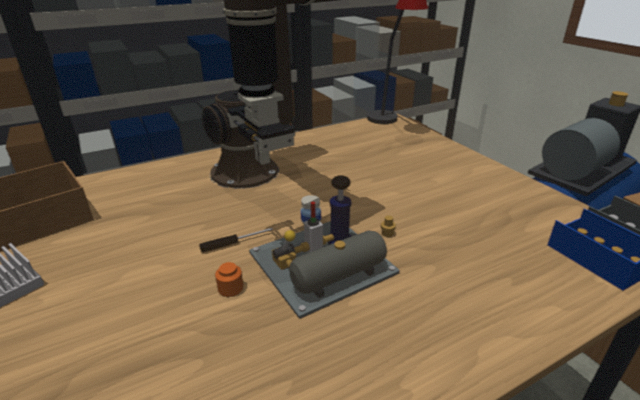

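The ball is at (198.4,426.7), against (197.9,426.6) predicted for 1.0 rad, so the lever is shut. The pin is out with its green showing, the plunger is up, the loose parts are where they were and the robot is clear. Handing in.

```bash
python3 -c "
from plant import ctrl; print(ctrl.close_job())"
```

```text
the job is handed in; nothing more can be done
None
```

The job is done and handed in at about 17 s of the 54 s allowed. I pressed the pump with closed fingers for six full strokes. The sixth was only a check: the pin did not move any further. Then I pushed the shut-off lever over to its stop, backed away and rose clear.

**Last checks:**
- **Pin:** its top measured about 158 mm high, with the green foot band showing.
- **Plunger:** fully risen, as in the first picture.
- **Lever:** the ball was within 0.5 px (in a 5x enlarged crop) of its predicted position at 1.0 rad. At the stop the push force rose to about 11 N while the tool stood still.
- **Forces:** the highest reading was about 23 N, at the bottom of a pump stroke. Forces were only read between moves, so a short peak could have been missed.
- **Loose parts:** they look unmoved in the scene camera picture. I compared this by eye and did not measure it.

No check failed. The one disagreement was about 2 mm in x between the wrist camera and the unit position I fitted from the other two cameras, too small to matter here.

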